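# Spin the plating turntable and brake it on its index

### The job

Check that the dish turntable runs freely: with a fingertip, flick its upright post so that the wheel spins anticlockwise (seen from above), and let it coast untouched until the nib on its rim has gone past the fixed pointer once. Then, on a later pass, brake it with a fingertip pressed down on the flat of the wheel, touching it only as the nib comes up to the pointer, so that it stops with the nib facing the pointer; finish with the fingertip still pressing there and holding the wheel still. Pinch nothing, keep off the petri dish on the wheel, and after that first pass leave the post alone; do not disturb the things standing around.

Things in the scene. Friction and masses are not known exactly. Their poses are not given: they have to be found in the camera images.
- wheel (a joint): Turning angle of the wheel (rad, not wrapped, anticlockwise seen from above is positive). At 0, 2 pi, 4 pi ... the nib faces the pointer; at the start it is between 1.6 and 3.4. The wheel (about 0.7 kg, hidden part of it varies) runs on a very free bearing: left alone, its speed falls by a factor e in roughly 7 s, with a little dry friction at the end, so a flick to 3 rad/s coasts two turns or more.
- disc_centre (a point): Point on the wheel's axis at the height of its flat top, 52 mm above the bench. The wheel is a level grey disc, 210 mm in diameter and 14 mm thick, on a grey cast base. A petri dish (90 mm in diameter, 15 mm high) sits in the middle between four 9 mm high clips that reach to 51 mm from the axis; outside them the flat top is bare out to 105 mm from the axis, but for the post.
- post_top (a point): Centre of the top of the upright steel post on the wheel: a round pin 12 mm in diameter, standing 20 mm above the flat top, 88 mm from the axis, on the side opposite the nib. It turns with the wheel. Flick it by pushing it along its circle; a straight push leaves the circle by itself.
- nib_tip (a point): Outer end of the nib on the wheel's rim, at the height of the flat top: a flat tongue 14 mm wide that stands out 17 mm from the rim, 122 mm from the axis, with a fine dark line along its middle. It turns with the wheel.
- pointer_tip (a point): The point where the tip of the nib lies when it faces the fixed pointer squarely (122 mm from the axis). The pointer is a flat finger 14 mm wide, level with the wheel's top, on a small upright bracket (outer face 155 mm from the axis) of the base; its own end lies 1.5 mm farther out. It is on the robot's side of the wheel, up to about 30 degrees either way, and does not move.
- turntable: The turntable's base (fixed to the bench, 160 mm in diameter). Origin on the wheel's axis at bench height; its -x axis points to the pointer.
- post: The post; origin at the centre of its foot on the wheel's flat top, z up.
- dish: The closed petri dish fixed on the wheel; origin at the centre of its underside. Leave it untouched.
- bung: A loose tapered rubber bung, 35 mm wide and 28 mm high, beside the turntable; origin at its underside. Bystander.
- cap: A loose open screw cap, 34 mm wide and 14 mm high, behind the turntable; origin at its underside. Bystander.
- slide_case: A loose slide box, 33x86x31 mm, to the right of the turntable; origin at its underside. Bystander.
- small_tube: A small capped tube lying on the bench at the left, 111 mm long and 19 mm thick; origin at its underside. Bystander.

How it is judged:
By the outcome, as a careful person would: the job done as asked, in the order asked, and still so for the second after the job is handed in, while the arm keeps its last pose, push and grip.
It also fails if it takes over 54 s, if anything falls off the work surface, if the arm or the gripper's body presses on something with over 40 N, if the wrist force passes 120 N, or if a joint passes its speed limit or range.

### The arm

A 6-joint arm with a two-finger parallel gripper is mounted at the origin on a cart in front of the work surface, level with it; the furniture and walls round the work are solid. World frame = base frame: x ahead of the robot, y to its left, z up, the work surface at z = 0. Lengths are in m, angles in rad, forces in N, time in s.
With the tool pointing down it reaches from about 0.35 to 0.775 m from the base axis. Payload 5.5 kg.
Tool frame: the origin (TCP) lies at the very end of the fingers, on their centre line; the grasp point (between the pads) lies env.pinch_z behind it (env.pinch_z is the distance from the TCP to the grasp point, in m); z points along the fingers, y is the line along which they close (so a half turn about z gives the same grasp; the last joint's range is limited). The gripper opens to 85 mm and grips with 20 to 120 N. Pads are 22 mm wide; open, the fingers measure 114 mm over their backs; the gripper's body (76 mm by 85 mm) begins 54 mm behind the grasp point. The pads swing forward as they close: fully open they stand 13 mm farther back than shut.
Start: joints at [1, 0.313, 0.046, 1.304, 0, 1.431], TCP at [0.24, 0.522, 0.231] pointing down, gripper open.
Joint ranges: [-2.76, 2.76], [-0.86, 1.69], [-1.03, 1.26], [-2.2, 2.34], [-1.47, 1.5], [-3.14, 3.14]. Speed limits (rad/s): [2.57, 2.57, 3.14, 3.14, 3.14, 3.14].

### API

Orientations are given as a unit quaternion [w, x, y, z].
In Python, from workcell import env, eyes gives the robot as it stands.
- The arm moves only by the shell command python3 -m jog 'ROWS' [FORCE]. ROWS is JSON, one flat list of numbers, 7 for each row, row after row: the shift along the world's x, y, z as a fraction of full scale, then the turn, a rotation vector about the world's x, y, z as a fraction of full scale, then the opening, from -1 (shut) to 1 (fully open), so that 0 is half open. A call has 1 to 12 rows; each row is the pose to reach, as a shift and turn from the pose commanded when the call began, turning the shorter way round; what a row does not reach only later rows make up. Full scale, the value 1, is 20 cm for a shift and pi rad for a turn. A row lasts 1/12 s, in which the tool goes at most 41.7 mm and 7.16 degrees, less where a joint would pass 70% of its speed; a pose out of reach is approached as far as the arm can. A call with a number of a shift or a turn outside -1 to 1 is refused whole. A call with a gripper value outside its range is refused whole. The fingers move at their own pace and stop on an object; FORCE is the grip in N (left out, the last holds). Time passes only in rows, so rows that repeat a pose let the fingers close. It gives the time, the measured TCP pose, the force, the opening and the grip force at its end, in the units of the state.
- env.get_state(): the state, without advancing time (a new reading comes with each control period).
- eyes.read_camera(name): name is "scene" or "top"; returns (picture, depth): 384x512x3 uint8, red, green, blue; 384x512 float32, m along the optical axis (not along the pixel's ray), 0 where there is no reading.
- eyes.calibration(name): a dict with "fx", "fy", "cx", "cy" (pixels), "R" (3x3) and "t" (3): a world point X has camera coordinates R X + t. Camera axes: x right, y down, z forward; pixel columns grow to the right and rows downward; lengths in m; the calibration is good to about 2 mm. A picture is of the moment at which its call begins. calibration takes no time and is no camera call.
- env.hand_in(): hands the job in; it is judged then, once.
The state is a dict: "clock": time; "joint_pos": joint angles; "qvel": joint speeds; "tau": joint torques, N m; "tcp_pos": TCP position; "orientation": TCP orientation; "wrist_force": force on the tool from outside, world axes, zero at the start; "ft_torque": the same for the moment, N m; "finger_gap": finger opening in m; "grip_force": force on a finger pad.
Only numpy, scipy, OpenCV 4.12 (cv2) and the standard library are available. Lean on these libraries where they do the work, as an engineer would, in place of code of your own. Each camera call takes 0.05 s, during which the arm holds its last target. There are 200 camera calls.

## Working session

There is one attempt and no reset: what is moved stays moved. The work goes in short steps, Python scripts to look and compute and a shell command to move; the robot and the scene stay as the last step left them, time stands still between calls to the robot, and variables do not carry over. Pictures are saved under pics/ and viewed, at most 10 in all, crops included, and the job is handed in when it is done.

```bash
mkdir -p pics; ls; python3 - <<'E'
from workcell import env, eyes
import cv2,numpy as np
print(env.get_state(), env.pinch_z)
for n in("scene","top"):
    im,d=eyes.read_camera(n); cv2.imwrite(f"pics/{n}0.png",im[:,:,::-1]); np.save(f"pics/{n}0.npy",d); print(n,eyes.calibration(n))
E
```

```text
pics
{'clock': 0.0, 'joint_pos': array([ 1.00036858e+00,  3.14036066e-01,  4.50037619e-02,  1.30360148e+00,
       -6.65274180e-06,  1.43116450e+00]), 'qvel': array([-5.44209110e-04, -1.95366503e-03,  1.48542001e-04, -2.17765960e-04,
       -7.27320378e-04, -9.07928957e-05]), 'tau': array([ 8.70808049e-05, -4.80629826e+01,  2.98531544e+01,  1.94674870e-02,
       -1.29602954e-04, -2.77584599e-05]), 'tcp_pos': array([0.23987125, 0.52202699, 0.23039871]), 'orientation': array([-3.16247139e-04,  2.13736116e-01,  9.76891001e-01, -8.62587267e-04]), 'wrist_force': array([-0.6398114 , -0.09760974,  0.40712575]), 'ft_torque': array([ 0.01594284, -0.00316327,  0.03591211]), 'grip_force': 0.0, 'finger_gap': 0.0853750975058294} 0.0187
scene {'fx': 476.14083421840115, 'fy': 476.14083421840115, 'cx': 253.56249148218095, 'cy': 194.1419417021487, 'R': array([[ 0.56849351, -0.82261718,  0.01077494],
       [-0.59021133, -0.41693683, -0.6912411 ],
       [ 0.57311928,  0.38660659, -0.72254387]]), 't': array([-0.26078851,  0.44576444,  0.81979942])}
top {'fx': 419.5807002413834, 'fy': 419.5807002413834, 'cx': 252.21813932866533, 'cy': 198.63036861263305, 'R': array([[-2.03973685e-04, -9.99997785e-01, -2.09505492e-03],
       [-9.79041687e-01,  6.26376887e-04, -2.03658985e-01],
       [ 2.03659846e-01,  2.00960503e-03, -9.79039646e-01]]), 't': array([0.09761713, 0.6100592 , 0.92260187])}
```

View pics/scene0.png

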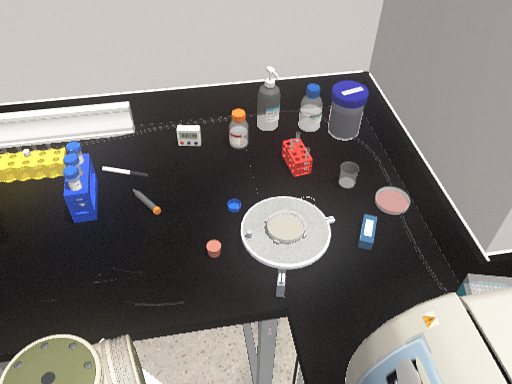

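View pics/top0.png

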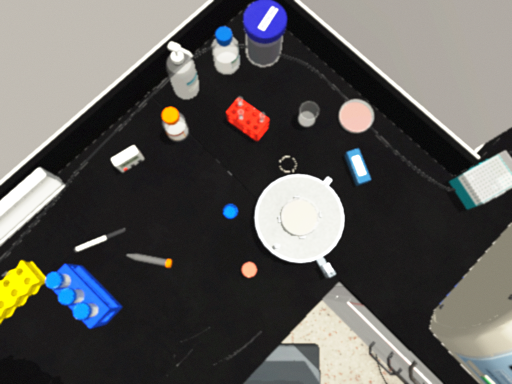

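The scene view shows the wheel at about (286,232), with the nib at (330,220), the post at (249,235) and the pointer at (281,283). In the top view the wheel is at (300,218), the nib at (329,181), the post near (276,247) and the pointer near (326,268). The bung is at (249,270).

```bash
cat > h.py <<'E'
import numpy as np, cv2
from workcell import env, eyes
def ray(n,uv,z):
    c=eyes.calibration(n);R,t=np.array(c["R"]),np.array(c["t"]);C=-R.T@t
    d=R.T@np.array([(uv[0]-c["cx"])/c["fx"],(uv[1]-c["cy"])/c["fy"],1]); return C+d*(z-C[2])/d[2]
def proj(n,X):
    c=eyes.calibration(n);p=np.array(c["R"])@X+c["t"];return np.array([c["fx"]*p[0]/p[2]+c["cx"],c["fy"]*p[1]/p[2]+c["cy"]])
def rectify(n,im,z,cx,cy,half=.2,px=600):
    # map: column -> -y, row -> -x
    xs=[(cx+half,cy+half),(cx+half,cy-half),(cx-half,cy-half),(cx-half,cy+half)]
    src=np.float32([proj(n,np.array([a,b,z])) for a,b in xs]); dst=np.float32([[0,0],[px,0],[px,px],[0,px]])
    return cv2.warpPerspective(im,cv2.getPerspectiveTransform(src,dst),(px,px),flags=cv2.INTER_CUBIC)
E
python3 - <<'E'
from h import *
for n,c,nib,ptr,post,bung in (("scene",(286,232),(332,219),(282,272),(249,235),(214,246)),("top",(300,218),(330,180),(321,260),(275,247),(249,269))):
    for nm,p,z in (("c",c,.052),("nib",nib,.052),("ptr",ptr,.052),("post",post,.072),("bung",bung,.028)): print(n,nm,ray(n,p,z).round(4))
im=cv2.imread("pics/top0.png"); c=ray("top",(300,218),.052)
a=rectify("top",im,.052,c[0],c[1],.16,400); b=rectify("scene",cv2.imread("pics/scene0.png"),.052,c[0],c[1],.16,400)
cv2.imwrite("pics/r0.png",np.hstack([a,b])); print(c)
E
```

```text
scene c [ 0.5606 -0.0197  0.052 ]
scene nib [ 0.6568 -0.0877  0.052 ]
scene ptr [ 0.4621 -0.071   0.052 ]
scene post [0.4911 0.0357 0.072 ]
scene bung [0.4474 0.1032 0.028 ]
top c [ 0.5658 -0.015   0.052 ]
top nib [ 0.6578 -0.089   0.052 ]
top ptr [ 0.4678 -0.0611  0.052 ]
top post [0.4959 0.0456 0.072 ]
top bung [0.4483 0.105  0.028 ]
[ 0.56575812 -0.01499361  0.052     ]
```

View pics/r0.png

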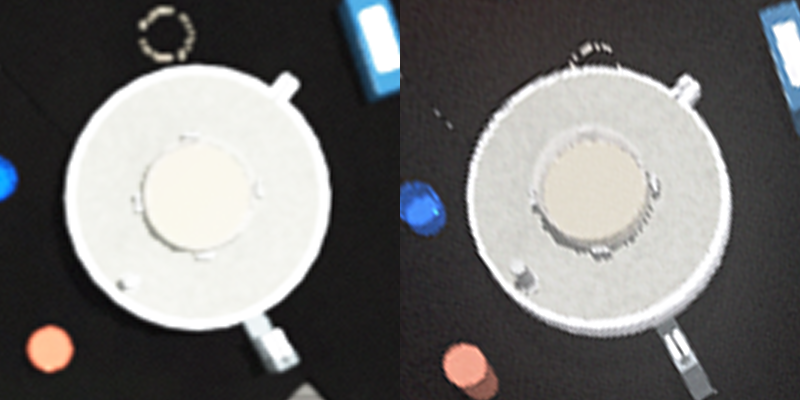

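The rectified views (0.8 mm/px) put the axis at about (0.567, -0.013) with a disc radius of 105.6 mm, which matches the given size. The pointer azimuth is about 206°, the nib about 321° and the post about 141°. That makes the wheel angle about 2.0 rad, which is in range. I'll approach from behind the post.

```bash
python3 -m jog '[0.275,-1,0,0,0,0,-1, 0.275,-1,0,0,0,0,-1, 0.275,-1,0,0,0,0,-1, 0.275,-1,0,0,0,0,-1, 0.275,-1,0,0,0,0,-1, 0.275,-1,0,0,0,0,-1, 0.275,-1,0,0,0,0,-1]' 30
python3 -m jog '[0.275,-1,0,0,0,0,-1, 0.275,-1,0,0,0,0,-1, 0.275,-1,0,0,0,0,-1, 0.275,-1,0,0,0,0,-1, 0.275,-1,0,0,0,0,-1, 0.275,-1,0,0,0,0,-1, 0.275,-1,0,0,0,0,-1]'
python3 -m jog '[0.85,-0.265,-0.4,0,0,0,-1, 0.85,-0.265,-0.4,0,0,0,-1, 0.85,-0.265,-0.4,0,0,0,-1, 0.85,-0.265,-0.4,0,0,0,-1, 0.85,-0.265,-0.4,0,0,0,-1, 0.85,-0.265,-0.4,0,0,0,-1, 0.85,-0.265,-0.4,0,0,0,-1, 0.85,-0.265,-0.4,0,0,0,-1]'
python3 - <<'E'
from h import *
s=env.get_state();print(s["tcp_pos"],s["orientation"],s["finger_gap"],s["wrist_force"])
a=[rectify(n,cv2.cvtColor(eyes.read_camera(n)[0],cv2.COLOR_RGB2BGR),.052,.567,-.013,.16,400) for n in("top","scene")]
cv2.imwrite("pics/r1.png",np.hstack(a))
E
```

```text
clock: 0.68
tcp_pos: [0.2956, 0.3206, 0.2313]
orientation: [-0.0, 0.216, 0.976, 0.0]
wrist_force: [1.0, 0.3, -0.1]
finger_gap: 0.0005
grip_force: 0.0
clock: 1.27
tcp_pos: [0.3512, 0.1213, 0.2313]
orientation: [0.0, 0.216, 0.976, 0.0]
wrist_force: [-0.2, -0.4, 0.1]
finger_gap: -0.0004
grip_force: 0.0
clock: 1.93
tcp_pos: [0.5192, 0.0717, 0.1508]
orientation: [-0.001, 0.212, 0.977, 0.0]
wrist_force: [1.0, 0.7, 0.3]
finger_gap: 0.0002
grip_force: 0.0
[0.51921785 0.07173649 0.15083267] [-1.07985933e-03  2.12183143e-01  9.77229319e-01  7.69344124e-05] 0.00017850132675977952 [1.01380452 0.73226286 0.34071295]
```

View pics/r1.png

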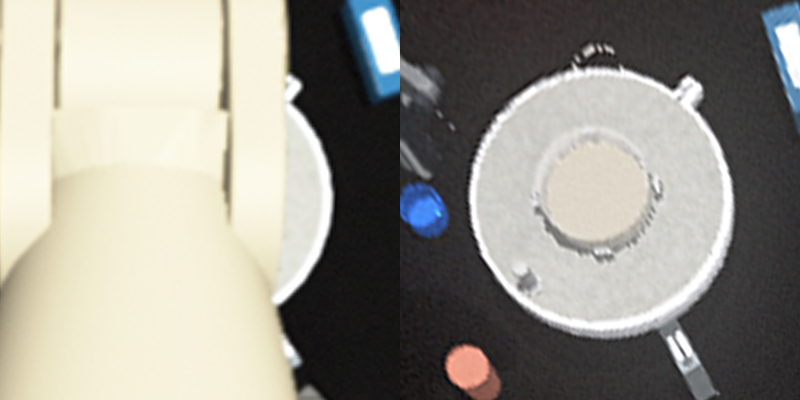

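The arm blocks the top camera, but the scene camera sees the whole wheel: post foot at (525,282), nib at (690,92). I'll lower the finger behind the post, flick, lift clear, and then track the nib with the scene camera.

```bash
cat >> h.py <<'E'
CX,CY,PAZ=.567,-.0135,206.
def nib(d=False):
    im,_=eyes.read_camera("scene");t=env.get_state()["clock"]-.05
    az=np.arange(0,360,.5);c=eyes.calibration("scene");g=cv2.cvtColor(im,cv2.COLOR_RGB2GRAY).astype(np.float32)
    v=0
    for r in(.116,.118,.120):
        p=np.array([proj("scene",np.array([CX+r*np.cos(np.radians(a)),CY+r*np.sin(np.radians(a)),.052])) for a in az],np.float32)
        v=v+cv2.remap(g,p[:,0].copy(),p[:,1].copy(),cv2.INTER_LINEAR)[:,0]/3
    if d: return t,az,v,im
    w=np.clip(v-80,0,None); k=np.ones(15); s=np.convolve(np.r_[w[-7:],w,w[:7]],k,'valid')
    i=int(s.argmax()); j=(np.arange(i-10,i+11))%720
    a=az[i]+(np.arange(-10,11)*w[j]).sum()/max(w[j].sum(),1)*.5
    return t,((a-PAZ)%360),s.max()/15
E
python3 -m jog '[0,0,-0.2,0,0,0,-1, 0,0,-0.4,0,0,0,-1, 0,0,-0.455,0,0,0,-1, 0,0,-0.455,0,0,0,-1]'
python3 - <<'E'
from h import *
print(env.get_state()["tcp_pos"])
t,az,v,im=nib(True); print(v[::8].round().astype(int)); print(nib())
E
```

```text
clock: 2.37
tcp_pos: [0.5164, 0.0705, 0.0579]
orientation: [-0.003, 0.213, 0.977, -0.0]
wrist_force: [-0.4, 0.1, -0.0]
finger_gap: -0.0
grip_force: 0.0
[0.51642327 0.07048235 0.05787355]
[ 97 139  51  54  54  53  56  55  55  54  55  54  53  54  51  52  52  50
  64  90  67  56  54  53  53  56  91  59  48  44  48  44  42  43  41  46
  44  46  46  47  46  49  49  51  56  54  54  55  54  56  56  88 117 112
  59  59  58  60  56  58  59  59  59  62  60  59  61  60  61  60  61  60
  61  62  61  61  57  59  60 112 255 243  53  59  56  57  55  57  53 116]
(2.4167, np.float64(115.31767199296792), np.float64(159.35247497558595))
```

```bash
python3 -m jog '[-0.063,-0.078,0,0,0,0,-1, -0.126,-0.155,0,0,0,0,-1, -0.157,-0.194,0,0,0,0,-1, -0.157,-0.194,0.15,0,0,0,-1, -0.157,-0.194,0.3,0,0,0,-1, 0.04,-0.08,0.3,0,0,0,-1, 0.04,-0.08,0.25,0,0,0,-1]'
python3 - <<'E'
from h import *
print(env.get_state()["tcp_pos"])
for i in range(6): print(np.round(nib(),3))
# pointer azimuth, several radii
im,_=eyes.read_camera("scene");g=cv2.cvtColor(im,cv2.COLOR_RGB2GRAY).astype(np.float32);az=np.arange(195,222,.5)
for r in(.128,.133,.138,.143):
    p=np.array([proj("scene",np.array([CX+r*np.cos(np.radians(a)),CY+r*np.sin(np.radians(a)),.052])) for a in az],np.float32)
    v=cv2.remap(g,p[:,0].copy(),p[:,1].copy(),cv2.INTER_LINEAR)[:,0];w=np.clip(v-90,0,None);print(r,(az*w).sum()/w.sum(),v[::2].round().astype(int))
E
```

```text
clock: 3.05
tcp_pos: [0.5374, 0.0547, 0.1173]
orientation: [0.009, 0.214, 0.977, 0.002]
wrist_force: [1.7, 0.2, -0.5]
finger_gap: -0.0002
grip_force: 0.0
[0.53744586 0.05466263 0.11734319]
[ 3.05   2.297 39.875]
[  3.1   207.619  57.209]
[  3.15  209.189  53.39 ]
[  3.2   241.227 114.011]
[  3.25  249.521 143.011]
[  3.3   259.904  78.057]
0.128 208.51498048713535 [ 54  52  51  55  55  55  57  52  52  54 141 246 255 129 242 255 241 129
  51  54  55  54  55  54  52  55  56]
0.133 208.41295023943368 [ 51  54  52  50  52  53  51  54  49  60 150 241 255 138 240 255 243 115
  52  53  56  59  57  56  55  58  58]
0.138 208.34073304242298 [ 54  57  56  54  53  55  54  53  55  48 138 248 255 145 212 255 250  89
  55  57  57  57  57  59  57  58  56]
0.143 208.2311263445023 [ 54  55  52  57  55  56  57  54  52  44 155 219 226 164 192 228 209  86
  54  55  55  55  54  53  56  55  55]
```

The wheel is spinning at about 3.2 rad/s and the pointer azimuth refines to about 208.6°. Its speed should be near 1 rad/s by 6π, so I'll let it coast.

```bash
sed -i 's/PAZ=.567,-.0135,206./PAZ=.567,-.0135,208.6/' h.py; cat > m.py <<'E'
from h import *
import sys
for i in range(int(sys.argv[1])): print(np.round(nib(),3))
E
python3 -m jog '[0,0,0,0,0,0,-1,0,0,0,0,0,0,-1,0,0,0,0,0,0,-1,0,0,0,0,0,0,-1,0,0,0,0,0,0,-1,0,0,0,0,0,0,-1,0,0,0,0,0,0,-1,0,0,0,0,0,0,-1,0,0,0,0,0,0,-1,0,0,0,0,0,0,-1,0,0,0,0,0,0,-1,0,0,0,0,0,0,-1]'
python3 m.py 8
python3 -m jog '[0,0,0,0,0,0,-1,0,0,0,0,0,0,-1,0,0,0,0,0,0,-1,0,0,0,0,0,0,-1,0,0,0,0,0,0,-1,0,0,0,0,0,0,-1,0,0,0,0,0,0,-1,0,0,0,0,0,0,-1,0,0,0,0,0,0,-1,0,0,0,0,0,0,-1,0,0,0,0,0,0,-1,0,0,0,0,0,0,-1]'
python3 m.py 10
```

```text
clock: 4.4
tcp_pos: [0.5281, 0.0535, 0.1103]
orientation: [0.0, 0.214, 0.977, 0.0]
wrist_force: [-0.3, 0.1, -0.9]
finger_gap: -0.0002
grip_force: 0.0
[  4.4    75.233 154.204]
[  4.45   82.652 155.735]
[  4.5    90.059 147.167]
[  4.55  97.27 154.86]
[  4.6   104.64  152.072]
[  4.65  111.806 151.428]
[  4.7   119.082 144.418]
[  4.75  126.167 148.514]
clock: 5.8
tcp_pos: [0.5281, 0.0535, 0.1103]
orientation: [0.0, 0.214, 0.977, 0.0]
wrist_force: [1.0, -1.1, 0.3]
finger_gap: 0.0003
grip_force: 0.0
[  5.8   262.107  79.81 ]
[  5.85  268.299  84.148]
[  5.9   274.309  86.295]
[  5.95  279.697  91.355]
[  6.    285.302 109.437]
[  6.05  289.555 155.297]
[  6.1   295.038 156.941]
[  6.15  300.508 152.109]
[  6.2   305.878 159.324]
[  6.25  311.238 155.929]
```

At this deceleration the wheel may not reach 6π, so I'll brake on the coming 4π pass, which is about 0.4 s away. The post is 140° away from the finger, so lowering to hover is safe.

```bash
python3 -m jog '[0,0,-0.125,0,0,0,-1, 0,0,-0.22,0,0,0,-1, 0,0,-0.26,0,0,0,-1]'; python3 m.py 1; python3 -c "
from workcell import env
s=env.get_state();print(s['clock'],s['tcp_pos'],s['wrist_force'],s['qvel'])"
```

```text
clock: 6.55
tcp_pos: [0.5266, 0.0536, 0.0562]
orientation: [-0.001, 0.214, 0.977, -0.0]
wrist_force: [-0.2, 0.3, -1.0]
finger_gap: -0.0002
grip_force: 0.0
[  6.55  341.943 152.149]
6.6 [0.52596633 0.053584   0.05545398] [-0.84018585  1.34187789 -0.68923564] [ 0.00047383 -0.02163467  0.03158541  0.05885657 -0.0001607   0.00084985]
```

```bash
python3 m.py 1; python3 -m jog '[0,0,-0.06,0,0,0,-1, 0,0,-0.065,0,0,0,-1]'; python3 m.py 2; python3 -c "
from workcell import env
s=env.get_state();print(s['clock'],s['tcp_pos'],s['wrist_force'])"
```

```text
[  6.6   346.938 146.713]
clock: 6.82
tcp_pos: [0.5343, 0.0552, 0.0518]
orientation: [0.006, 0.213, 0.977, 0.003]
wrist_force: [-3.2, 7.9, 37.5]
finger_gap: 0.0004
grip_force: 18.4
[  6.817 354.303 150.192]
[  6.867 354.6   143.764]
6.9167 [0.5338614  0.05492935 0.05190051] [-2.5008635   5.55207563 27.32724634]
```

```bash
python3 - <<'E'
from h import *
im,_=eyes.read_camera("scene");bg=im[:,:,::-1].copy()
cv2.imwrite("pics/r2.png",np.hstack([cv2.resize(rectify("scene",bg,.052,.567,-.0135,.16,400),(400,400)),rectify("scene",bg,.052,.455,-.072,.05,400)]))
print(nib());s=env.get_state();print(s['clock'],s['tcp_pos'],s['wrist_force'])
E
```

```text
(6.9667, np.float64(354.8716178187607), np.float64(139.29956461588543))
7.0167 [0.53377265 0.05486612 0.05191297] [-2.64163457  4.98178681 27.05971603]
```

View pics/r2.png

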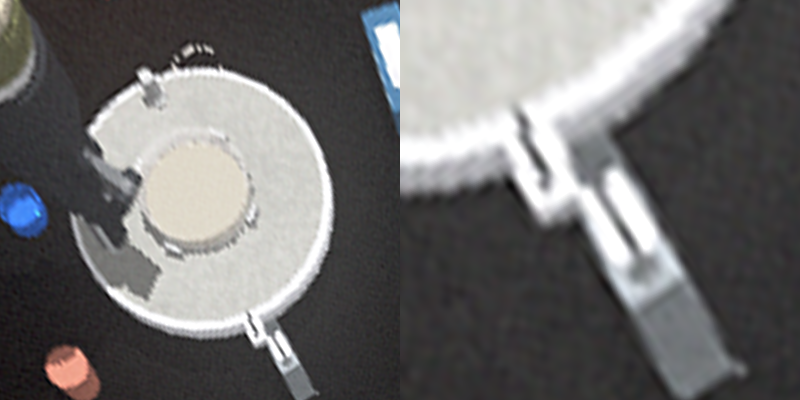

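The wheel stopped with the nib about 4–5° short: the nib line ends near (548,185) and the pointer line starts near (590,195), roughly 8 mm apart. The fingertip is still pressing at 27 N, so I'll nudge the held wheel along its circle with that same press.

```bash
python3 -m jog '[-0.005,-0.0025,0,0,0,0,-1, -0.01,-0.005,0,0,0,0,-1, -0.015,-0.0075,0,0,0,0,-1, -0.02,-0.01,0,0,0,0,-1,-0.02,-0.01,0,0,0,0,-1,-0.02,-0.01,0,0,0,0,-1]'; python3 - <<'E'
from h import *
im,_=eyes.read_camera("scene");bg=im[:,:,::-1].copy()
cv2.imwrite("pics/r3.png",rectify("scene",bg,.052,.455,-.072,.05,500))
print(nib());s=env.get_state();print(s['clock'],s['tcp_pos'],s['wrist_force'])
E
```

```text
clock: 7.52
tcp_pos: [0.5302, 0.0524, 0.0519]
orientation: [0.006, 0.213, 0.977, 0.002]
wrist_force: [-2.3, 4.3, 25.8]
finger_gap: -0.0002
grip_force: 13.2
(7.5667, np.float64(358.0096415603166), np.float64(142.6061024983724))
7.6167 [0.53019537 0.05248097 0.05190913] [-1.52063319  4.63107953 26.62861602]
```

View pics/r3.png

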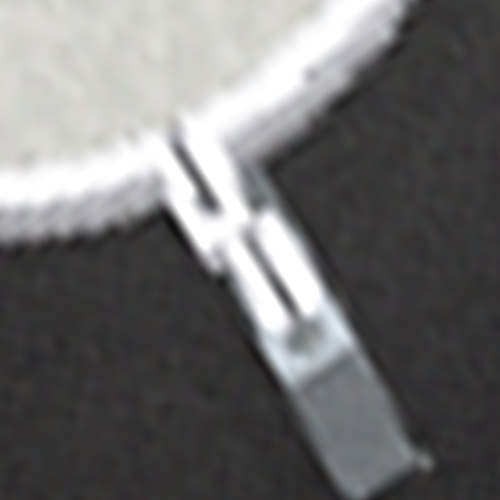

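The nib line at (208,200) still sits about 4 mm (2°) before the pointer line at (255,240), which agrees with the tracker's 358.0°. One more small nudge.

```bash
python3 -m jog '[-0.004,-0.002,0,0,0,0,-1, -0.009,-0.0045,0,0,0,0,-1, -0.013,-0.0065,0,0,0,0,-1,-0.013,-0.0065,0,0,0,0,-1,-0.013,-0.0065,0,0,0,0,-1,-0.013,-0.0065,0,0,0,0,-1]'; python3 - <<'E'
from h import *
im,_=eyes.read_camera("scene");bg=im[:,:,::-1].copy()
cv2.imwrite("pics/r4.png",rectify("scene",bg,.052,.455,-.072,.05,500))
print(nib());s=env.get_state();print(s['clock'],s['tcp_pos'],s['wrist_force'])
E
```

```text
clock: 8.12
tcp_pos: [0.5278, 0.0508, 0.0519]
orientation: [0.007, 0.213, 0.977, 0.002]
wrist_force: [-0.9, 2.5, 25.5]
finger_gap: -0.0001
grip_force: 13.0
(8.166699999999999, np.float64(359.7166892178969), np.float64(139.70575052897135))
8.2167 [0.52784543 0.05078718 0.05191961] [-2.00911106  3.79246411 25.88973671]
```

View pics/r4.png

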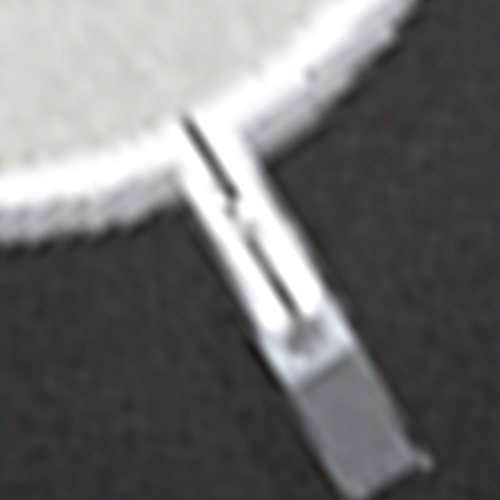

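The nib line, (185,120) to (235,195), now runs straight into the pointer line, (250,235) to (293,305). The fingertip holds the wheel still at about 26 N.

```bash
python3 -c "
from workcell import env
print(env.hand_in())"
```

```text
the job is handed in; nothing more can be done
None
```

I flicked the wheel anticlockwise, let it coast past the pointer once, and braked it on the next pass; it stopped about 5° short, so I dragged it into line with the pressing fingertip in two small nudges, and handed in with the nib within about 0.3° of the pointer and the fingertip holding it at about 26 N.

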